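# Lock the battery pack into the charging drawer

### The job

Pull the drawer of the small wooden unit out by its handle as far as it goes. Then set the battery pack down flat in the charging pocket inside the drawer and, after letting go of it, swing the steel lever fully across it so that the pack is locked in. Leave the drawer pulled out and the other things undisturbed.

Things in the scene. Friction and masses are not known exactly. Their poses are not given: they have to be found in the camera images.
- unit: Low wooden drawer unit, fixed, 270 mm wide (y), 98 high; carcass from x = 12 to 262 mm. Origin: on the shelf below the middle of the shut drawer's front face. The drawer slides out along the unit's own -x. Drawer front 12 mm thick, outer face at x = 0 when shut, upper edge 84 mm above the shelf.
- drawer (a joint): How far the drawer is out: 0 shut, 0.180 m at its stop. It may start slightly ajar. It slides with about 3 N of friction and stays where it is left.
- handle (a point): Middle of the drawer's steel bow handle: a 10 mm round bar, 110 mm long, along the unit's y, 64 mm above the shelf, its axis 42 mm before the drawer front (37 mm clear gap behind it, open above and below), a leg at each end. Axes as the unit's.
- pocket (a point): Centre of the charging pocket's floor, 18 mm above the shelf; travels with the drawer, axes as the unit's. Pocket 64 (x) x 40 (y) x 18 mm deep, mouth chamfered 2 mm, in a grey block 66 mm wide (y), top 36 mm above the shelf. It lies 46 mm behind the drawer front's inner face; drawer side walls 114 mm to each side, 54 mm above the shelf.
- pack: Battery pack: white plastic block with grey ribs, 60 (x) x 36 (y) x 40 mm high, 140 g, standing loose on the tile shelf. Origin: centre of its underside. It fits the pocket either way round, long side along the pocket's x; seated, it stands 22 mm proud of the grey block, its top 58 mm above the shelf.
- lever (a joint): Angle of the flat steel locking lever in the drawer: 0 = against its stop, lying over the pack along the pocket's x axis; it grows as it opens towards the unit's +y side (1.57 = square out to +y), at most 2.0. Light friction (about 0.5 N at the stud), stays where it is left.
- lever_stud (a point): The stud near the lever's tip, a 12 mm thick upright pin, 52 mm from the pivot; this point is 72 mm above the shelf. The stud runs from 61 mm to 78 mm above the shelf. The lever arm is 14 mm wide and 6 mm thick, its underside 61 mm above the shelf, 3 mm above a seated pack.
- lever_pivot (a point): Pivot of the lever (upright axis), 47 mm behind the pocket's centre (unit's +x side), 61 mm above the shelf; travels with the drawer.
- case: Bystander: closed round grey silicone travel case, 74 mm across, 35 mm high, with a clip. Origin: centre of underside.
- soap_tray: Bystander: white ceramic soap tray with a bar, 120 x 85 x 27 mm. Origin: centre of underside.
- hairbrush: Bystander: wooden hairbrush lying bristles up, 215 mm long along its x, 62 mm wide, 29 mm high. Origin: underside, about mid-length.
- perfume: Bystander: glass perfume bottle with a black cap, 30 x 50 mm and 92 mm high. Origin: centre of underside.
Not all that is in view belongs to the job. Of the things shaped like the pack, the white one is meant.

How it is judged:
By the outcome, as a careful person would: the job done as asked, in the order asked, and still so for the second after the job is handed in, with the robot touching nothing.
It also fails if it takes over 66 s, if anything falls off the work surface, if the arm or the gripper's body presses on something with over 40 N, if the wrist force passes 120 N, or if a joint passes its speed limit or range.

### The arm

A 6-joint arm with a two-finger parallel gripper is mounted at the origin on the work surface. World frame = base frame: x ahead of the robot, y to its left, z up, the work surface at z = 0. Lengths are in m, angles in rad, forces in N, time in s.
With the tool pointing down it reaches from about 0.25 to 0.725 m from the base axis. Payload 4 kg.
Tool frame: the origin (TCP) lies on the centre line of the jaws, within the pads' length; the fingertips stand 25 mm ahead of it and the grasp point (between the pads) lies 6 mm ahead of it; z points along the fingers, x is the direction in which the jaws open and shut, and the axes are right-handed (so a half turn about z gives the same grasp; the last joint's range is limited). The gripper opens to 85 mm and grips with 20 to 120 N. Pads are 22 mm wide; open, the fingers measure 114 mm over their backs; the gripper's body (76 mm by 85 mm) begins 54 mm behind the grasp point. The pads swing forward as they close: fully open they stand 13 mm farther back than shut.
Start: joints at [1.16, 0.241, 0.005, 1.335, 0, 1.571], TCP at [0.2, 0.458, 0.256] pointing down, gripper open.
Joint ranges: [-2.72, 2.72], [-1.05, 1.87], [-1.09, 1.28], [-1.99, 2.15], [-1.42, 1.44], [-3.14, 3.14]. Speed limits (rad/s): [2.79, 2.79, 3.14, 3.14, 3.14, 3.14].

### API

Orientations are given as a unit quaternion [x, y, z, w].
In Python, from workcell import bot, imaging, order gives the robot as it stands.
- The arm moves only by the tool carry_out, never from a script. Its argument "moves" is a list of rows, each a list of 5 numbers: the shift along the tool's x, y, z scaled (see below), then the turn about the tool's z scaled (see below), then the opening, from -1 (shut) to 1 (fully open). In form: [[tx, ty, tz, roll, hand], ...]. A call has 1 to 20 rows; each row is the pose to reach, as a shift and turn from the pose commanded when the call began, along the tool's axes at that moment; what a row does not reach only later rows make up. The controller multiplies each number of a shift by 0.1 m and each number of a turn by 90 degrees. A row lasts 1/10 s, in which the tool goes at most 50 mm and 8.59 degrees, less where a joint would pass 70% of its speed; a pose out of reach is approached as far as the arm can. A call with a number of a shift or a turn outside -1 to 1 is refused whole. A call with a gripper value outside its range is refused whole. The fingers move at their own pace and stop on an object; the grip force is fixed at half the most. Time passes only in rows, so rows that repeat a pose let the fingers close. It gives the time, the measured TCP pose, the force and the opening at its end, in the units of the state.
- bot.get_obs(): the state, without advancing time (a new reading comes with each control period).
- imaging.camera(name): name is "scene" or "top" or "wrist"; returns the picture (384x512x3 uint8, red, green, blue); there is no depth.
- imaging.camera_model(name): a dict with "fovy" (degrees; the focal length in pixels is half the picture's height over the tangent of half this angle, whatever the lens; pixels are square), "cx", "cy" (the principal point, pixels), "eye" and "rotation" of the camera in the world. Camera axes: x right, y up, looking along -z (the intrinsics and any distortion apply to the point x, -y, -z); pixel columns grow to the right and rows downward; lengths in m; the calibration is good to about 2 mm. A picture is of the moment at which its call begins: read the wrist's pose just before it. camera_model takes no time and is no camera call; for the wrist camera it gives the pose at the moment of the call.
- order.job_done(): hands the job in, once; it reports no verdict.
The state is a dict: "clock": time; "joint_pos": joint angles; "joint_vel": joint speeds; "tau": joint torques, N m; "eef_pos": TCP position; "tool_rot": TCP orientation; "ft_force": force on the tool from outside, world axes, zero at the start; "ft_torque": the same for the moment, N m; "grip_width": finger opening in m.
Only numpy, scipy, OpenCV 4.12 (cv2) and the standard library are available. Lean on these libraries where they do the work, as an engineer would, in place of code of your own. Each camera call takes 0.05 s, during which the arm holds its last target.

## Working session

There is one attempt and no reset: what is moved stays moved. The work goes in short steps, Python scripts to look and compute and a tool call to move; the robot and the scene stay as the last step left them, time stands still between calls to the robot, and variables do not carry over. Pictures are saved under pics/ and viewed, and the job is handed in when it is done.

Besides the shell and the picture viewer there is one more tool, called as a command line: name --pt "numbers of a row" for each row, then --argument value for the rest. carry_out: Moves the arm, as the interface text tells. Its arguments: {"type":"object","properties":{"moves":{"type":"array","items":{"type":"array","items":{"type":"number","minimum":-1,"maximum":1}}}},"required":["moves"]}

```bash
mkdir -p pics; ls; python3 - <<'E'
from workcell import bot, imaging
import cv2
o=bot.get_obs(); print({k:(v if not hasattr(v,'round') else v) for k,v in o.items()})
for n in ("scene","top","wrist"):
    im=imaging.camera(n); cv2.imwrite(f"pics/{n}0.png",im[:,:,::-1]); print(n,imaging.camera_model(n))
E
```

```text
pics
{'clock': 0.0, 'joint_pos': array([ 1.16001155e+00,  2.41411408e-01,  3.74416769e-03,  1.33517720e+00,
       -1.30609460e-05,  1.57081422e+00]), 'joint_vel': array([ 1.10607579e-04,  1.50835339e-03,  7.54521823e-04, -9.95120678e-04,
        4.63941901e-05,  7.90663884e-04]), 'tau': array([ 1.82648349e-03, -3.72314966e+01,  2.52410549e+01,  1.69680332e-02,
        1.96248088e-04,  3.82590684e-06]), 'eef_pos': array([0.19944329, 0.45788695, 0.25542128]), 'tool_rot': array([ 8.36463947e-01,  5.48021000e-01, -8.52999130e-04,  5.66683386e-04]), 'ft_force': array([ 0.49490735, -0.12979597,  0.09903277]), 'ft_torque': array([0.03574195, 0.00276567, 0.01042339]), 'grip_width': 0.08518831749238133}
scene {'fovy': 46.42235827668175, 'cx': 248.5430876905219, 'cy': 182.40582965363387, 'eye': array([ 1.06735375, -0.41077886,  1.16928388]), 'rotation': array([0.24836755, 0.10789365, 0.40807599, 0.87186381])}
top {'fovy': 44.11143330342853, 'cx': 257.42241685488943, 'cy': 188.70187332293528, 'eye': array([0.26849315, 0.03678489, 1.3426891 ]), 'rotation': array([-0.07649436,  0.07834242,  0.72565263, -0.67929327])}
wrist {'fovy': 69.45141876836136, 'cx': 258.7653703533856, 'cy': 186.97092758900544, 'eye': array([0.12229858, 0.49193638, 0.37263765]), 'rotation': array([-0.13874952, -0.09083327,  0.5406609 ,  0.82473249])}
```

View pics/top0.png

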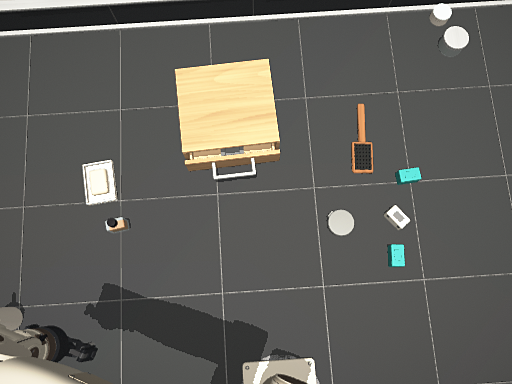

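View pics/scene0.png

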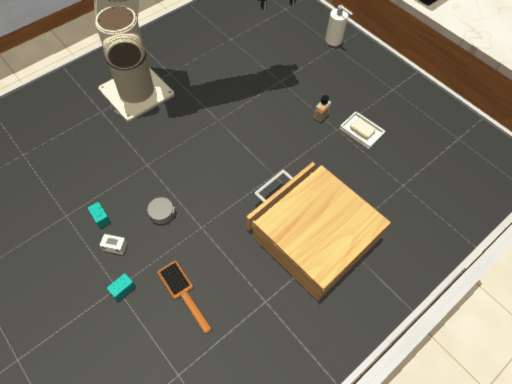

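View pics/wrist0.png

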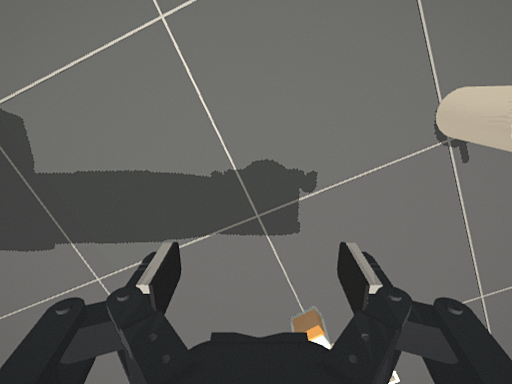

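The top view shows the unit with its handle at about (235,176), a drawer slightly ajar, and the white pack at about (397,217) between two teal decoys. The case is at (341,222), the perfume at (116,224) and the tray at (99,181).

```bash
cat > h.py <<'E'
import numpy as np, cv2
from scipy.spatial.transform import Rotation as R
from workcell import bot, imaging
def ray(m,px):
    f=192/np.tan(np.radians(m['fovy']/2))
    px=np.atleast_2d(np.array(px,float))
    d=np.c_[(px[:,0]-m['cx'])/f,-(px[:,1]-m['cy'])/f,-np.ones(len(px))]
    return R.from_quat(m['rotation']).apply(d)
def plane(m,px,z):
    d=ray(m,px); return m['eye']+d*((z-m['eye'][2])/d[:,2])[:,None]
def proj(m,p):
    f=192/np.tan(np.radians(m['fovy']/2))
    c=R.from_quat(m['rotation']).inv().apply(np.atleast_2d(p)-m['eye'])
    return np.c_[m['cx']+f*c[:,0]/-c[:,2], m['cy']-f*c[:,1]/-c[:,2]]
def snap(n,tag,crop=None,s=1):
    m=imaging.camera_model(n); im=imaging.camera(n)[:,:,::-1].copy()
    cv2.imwrite(f"pics/{n}{tag}.png",im)
    if crop:
        x0,y0,x1,y1=crop; cv2.imwrite(f"pics/{n}{tag}c.png",cv2.resize(im[y0:y1,x0:x1],None,fx=s,fy=s,interpolation=cv2.INTER_CUBIC))
    return m,im
E
python3 - <<'E'
from h import *
im=cv2.imread('pics/top0.png'); m=imaging.camera_model('top')
hsv=cv2.cvtColor(im,cv2.COLOR_BGR2HSV)
# wood
w=cv2.inRange(hsv,(8,60,120),(30,255,255)); w[:,300:]=0;w[:,:160]=0
cs,_=cv2.findContours(w,cv2.RETR_EXTERNAL,cv2.CHAIN_APPROX_SIMPLE)
for c in cs:
    if cv2.contourArea(c)>100: print('wood',cv2.contourArea(c),cv2.approxPolyDP(c,4,True)[:,0].tolist())
# white pack
g=cv2.inRange(hsv,(0,0,110),(180,60,255)); 
cs,_=cv2.findContours(g,cv2.RETR_EXTERNAL,cv2.CHAIN_APPROX_SIMPLE)
for c in cs:
    a=cv2.contourArea(c)
    x,y,ww,hh=cv2.boundingRect(c)
    if a>60 and 130<y<300: print(a,(x,y,ww,hh),cv2.minAreaRect(c))
def crop(n,x0,y0,x1,y1,s):
    i=cv2.imread(f'pics/{n}.png'); cv2.imwrite(f'pics/{n}_{x0}.png',cv2.resize(i[y0:y1,x0:x1],None,fx=s,fy=s,interpolation=cv2.INTER_CUBIC))
crop('top0',170,50,290,190,4); crop('top0',320,150,430,275,4)
crop('scene0',80,190,190,310,5)
E
```

```text
wood 9342.5 [[268, 59], [175, 69], [185, 157], [193, 152], [185, 164], [248, 163], [252, 156], [257, 162], [278, 159]]
517.5 (328, 209, 26, 27) ((340.5, 222.0), (26.0, 25.0), 90.0)
342.5 (384, 205, 27, 25) ((396.75006103515625, 217.25003051757812), (22.62741470336914, 16.26345443725586), 45.0)
187.5 (212, 158, 44, 22) ((233.41464233398438, 168.23170471191406), (17.116886138916016, 42.95786666870117), 83.6598129272461)
```

View pics/top0_170.png

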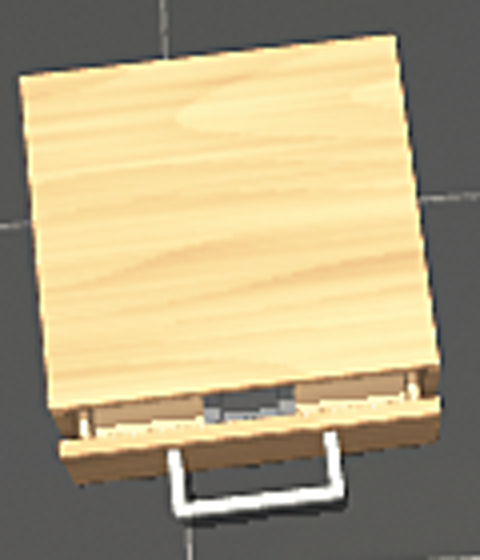

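View pics/top0_320.png

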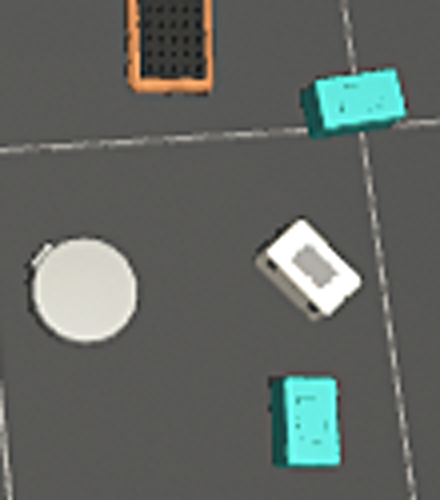

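```bash
python3 - <<'E'
from h import *
m=imaging.camera_model('top'); np.set_printoptions(precision=4,suppress=True)
c=plane(m,[(175,69),(269,59.2),(279.8,141.2),(182.5,152.3)],.098)[:,:2]; print(c)
for i in range(4): 
    d=c[(i+1)%4]-c[i]; print(np.linalg.norm(d), np.degrees(np.arctan2(d[1],d[0])))
h=plane(m,[(215.5,177.7),(255,172.7)],.067); print('handle',h,h.mean(0),np.linalg.norm(h[1]-h[0]))
f=plane(m,[(185,160.7),(279.6,150.4)],.084); print('front',f)
p=plane(m,[(320+311/4,150+264/4)],.04); print('pack',p)
cs=plane(m,[(395,205),(410,219.5),(400.7,227.5),(385.5,214.5)],.04); print(cs)
for n,px,z in (('case',(341,222),.035),('perf',(116,222),.09),('dec1',(409.5,174.5),.04),('dec2',(398,255),.04),('brush',(362,157),.03)): print(n,plane(m,[px],z))
E
```

```text
[[ 0.9107  0.2361]
 [ 0.923  -0.0337]
 [ 0.6754 -0.0459]
 [ 0.6614  0.2225]]
0.2700782858229931 -87.4017990158635
0.24790582363979702 -177.17060471418372
0.26872360502540815 92.97422288475173
0.2496785387486427 3.1399589535402503
handle [[0.5916 0.138  0.067 ]
 [0.5986 0.0277 0.067 ]] [0.5951 0.0829 0.067 ] 0.11045976639878381
front [[ 0.6412  0.2184  0.084 ]
 [ 0.6533 -0.0442  0.084 ]]
pack [[ 0.4553 -0.36    0.04  ]]
[[ 0.4867 -0.3564  0.04  ]
 [ 0.4433 -0.3926  0.04  ]
 [ 0.4229 -0.364   0.04  ]
 [ 0.4618 -0.3266  0.04  ]]
case [[ 0.4497 -0.2021  0.035 ]]
perf [[0.4818 0.407  0.09  ]]
dec1 [[ 0.5712 -0.4086  0.04  ]]
dec2 [[ 0.3484 -0.3467  0.04  ]]
brush [[ 0.6342 -0.2828  0.03  ]]
```

View pics/scene0_80.png

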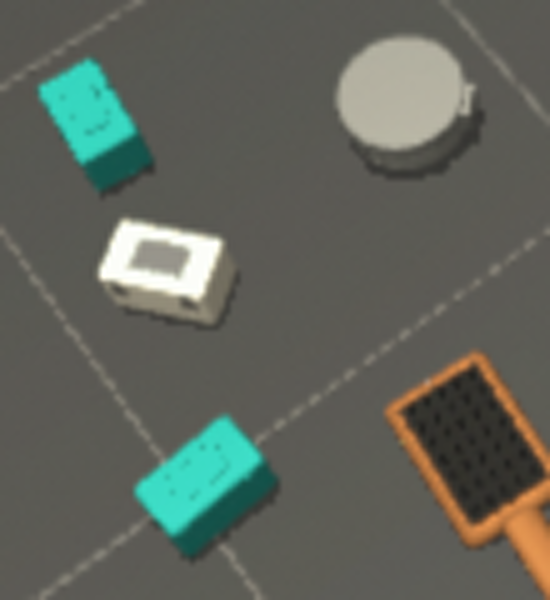

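```bash
cat >> h.py <<'E'
np.set_printoptions(precision=4,suppress=True)
def goal(p,yaw):
    o=bot.get_obs(); Rt=R.from_quat(o['tool_rot']); x=Rt.as_matrix()[:,0]
    y0=np.degrees(np.arctan2(x[1],x[0])); d=Rt.inv().apply(np.array(p)-o['eef_pos'])/.1
    print('t',round(o['clock'],2),'pos',o['eef_pos'],'yaw',round(y0,2),'F',o['ft_force'],'w',o['grip_width'],'j6',o['joint_pos'][5]); print(' shift',d,'roll',((y0-yaw+180)%360-180)/90)
E
python3 -c "
from h import *
goal([.595,.083,.2],2.9)"
```

```text
t 0.15 pos [0.1995 0.458  0.2556] yaw 66.46 F [-0.5997 -0.0062 -0.4679] w 0.08522445879886804 j6 1.5708114954495298
 shift [-1.8575  5.1235  0.5591] roll 0.7062362437021275
```

carry_out --pt "-0.4 1 0 0.1 0.5" --pt "-0.4 1 0 0.2 -0.29" --pt "-0.4 1 0 0.2 -0.29"

```text
clock: 0.45
eef_pos: [0.2775, 0.3786, 0.256]
tool_rot: [0.913, 0.407, -0.0, 0.001]
ft_force: [-1.0, -0.3, 0.7]
grip_width: 0.0438
```

```bash
python3 -c "
from h import *
goal([.595,.083,.2],2.9)"
```

```text
t 0.45 pos [0.2775 0.3786 0.256 ] yaw 48.05 F [-0.9896 -0.3353  0.6663] w 0.043834146344978286 j6 1.6714161696642837
 shift [-0.0756  4.3364  0.5677] roll 0.501639342888878
```

carry_out --pt "0 0.5 0 0.1 -0.29" --pt "0 1 0 0.19 -0.29" --pt "0 1 0 0.28 -0.29" --pt "0 1 0 0.37 -0.29" --pt "0 1 0 0.46 -0.29" --pt "0 1 0 0.5 -0.29"

```text
clock: 1.05
eef_pos: [0.3501, 0.3155, 0.256]
tool_rot: [1.0, 0.028, -0.0, 0.0]
ft_force: [0.9, -1.8, -1.2]
grip_width: 0.0302
```

```bash
python3 -c "
from h import *
goal([.595,.083,.2],2.9)"
```

```text
t 1.05 pos [0.3501 0.3155 0.256 ] yaw 3.26 F [ 0.8511 -1.7635 -1.1997] w 0.030233156104888966 j6 2.247105864795682
 shift [2.313  2.4601 0.559 ] roll 0.003982633860790151
```

carry_out --pt "0.35 0.35 0 0 -0.29" --pt "0.7 0.7 0 0 -0.29" --pt "1 1 0 0 -0.29" --pt "1 1 0 0 -0.29"

```text
clock: 1.45
eef_pos: [0.4591, 0.219, 0.2558]
tool_rot: [1.0, 0.028, 0.0, 0.0]
ft_force: [-0.1, -0.3, -0.5]
grip_width: 0.0301
```

carry_out --pt "0.35 0.35 0 0 -0.29" --pt "0.7 0.7 0 0 -0.29" --pt "1 1 0 0 -0.29" --pt "1 1 0 0 -0.29"

```text
clock: 1.85
eef_pos: [0.5647, 0.1253, 0.2551]
tool_rot: [1.0, 0.028, 0.0, 0.0]
ft_force: [-1.0, 1.0, -0.5]
grip_width: 0.0303
```

```bash
python3 -c "
from h import *
goal([.595,.083,.16],2.9); snap('wrist','1'); snap('scene','1',(200,120,420,300),3)"
```

```text
t 1.85 pos [0.5647 0.1253 0.2551] yaw 3.2 F [-0.9604  0.9522 -0.4688] w 0.03026995870675053 j6 1.733721235839528
 shift [0.2792 0.4387 0.9514] roll 0.0033848112550717564
```

View pics/wrist1.png

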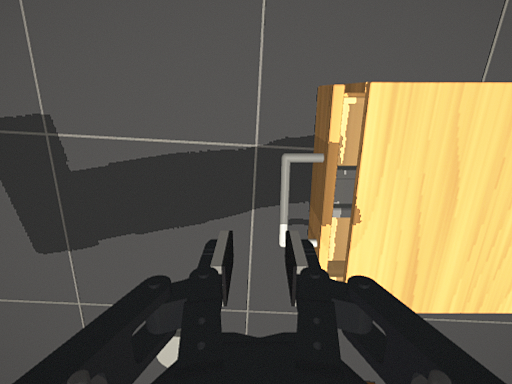

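The wrist view shows the handle bar from (287,160) to (284,240), parallel to the finger pads, with the drawer front at about col 325.

```bash
python3 - <<'E'
from h import *
m,im=snap('wrist','2')
print(plane(m,[(286.5,165),(284.5,228)],.067))
goal([.595,.083,.16],2.9)
E
```

```text
[[0.5928 0.1355 0.067 ]
 [0.5978 0.056  0.067 ]]
t 2.0 pos [0.5612 0.1286 0.2557] yaw 3.5 F [-0.4352  0.1616  0.2631] w 0.030460155291075975 j6 1.7347292790136186
 shift [0.3118 0.4763 0.9563] roll 0.006617672875171997
```

carry_out --pt "0.32 0.48 0.2 0 -0.29" --pt "0.32 0.48 0.6 0 -0.29" --pt "0.32 0.48 0.95 0 -0.29" --pt "0.32 0.48 0.95 0 -0.29" --pt "0.32 0.48 0.95 0 -0.29"

```text
clock: 2.5
eef_pos: [0.5957, 0.0834, 0.1617]
tool_rot: [1.0, 0.031, -0.001, -0.0]
ft_force: [0.5, 0.9, 1.1]
grip_width: 0.0303
```

```bash
python3 - <<'E'
from h import *
m,im=snap('wrist','3')
goal([.596,.083,.07],3.1)
E
```

```text
t 2.55 pos [0.5971 0.0834 0.1633] yaw 3.58 F [-0.0523  0.4493  0.3998] w 0.030538594035686067 j6 1.6470156019914004
 shift [-0.0129  0.0039  0.9332] roll 0.005351221769323426
```

View pics/wrist3.png

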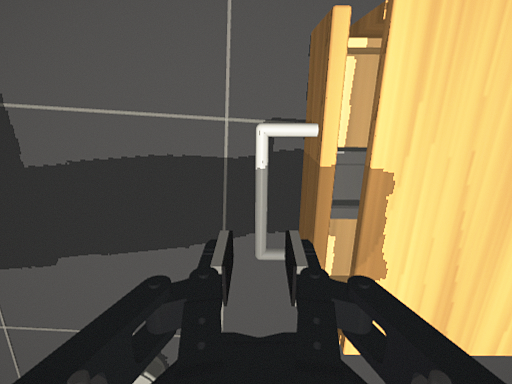

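carry_out --pt "-0.01 0 0.3 0 -0.29" --pt "-0.01 0 0.6 0 -0.29" --pt "-0.01 0 0.93 0 -0.29" --pt "-0.01 0 0.93 0 -0.29" --pt "-0.01 0 0.93 0 -1" --pt "-0.01 0 0.93 0 -1" --pt "-0.01 0 0.93 0 -1" --pt "-0.01 0 0.93 0 -1" --pt "-0.01 0 0.93 0 -1"

```text
clock: 3.45
eef_pos: [0.5977, 0.0826, 0.0715]
tool_rot: [1.0, 0.03, 0.003, -0.001]
ft_force: [-1.3, 1.8, 6.7]
grip_width: 0.0081
```

```bash
python3 - <<'E'
from h import *
goal([.596-.161,.083-.161*.0506,.07],3.1)
E
```

```text
t 3.45 pos [0.5977 0.0826 0.0715] yaw 3.48 F [-1.3433  1.753   6.6907] w 0.008143440531085188 j6 1.6470444078606137
 shift [-1.6291 -0.021   0.0059] roll 0.0041841960910779285
```

carry_out --pt "-0.1 0 0 0 -1" --pt "-0.3 0 0 0 -1" --pt "-0.5 -0.01 0 0 -1" --pt "-0.7 -0.01 0 0 -1" --pt "-0.9 -0.01 0 0 -1" --pt "-1 -0.01 0 0 -1" --pt "-1 -0.01 0 0 -1"

```text
clock: 4.15
eef_pos: [0.4969, 0.0773, 0.0714]
tool_rot: [1.0, 0.03, 0.003, -0.001]
ft_force: [-2.9, 1.4, 10.2]
grip_width: 0.008
```

carry_out --pt "-0.15 0 0 0 -1" --pt "-0.3 0 0 0 -1" --pt "-0.4 0 0 0 -1" --pt "-0.5 -0.01 0 0 -1" --pt "-0.55 -0.01 0 0 -1" --pt "-0.57 -0.01 0 0 -1" --pt "-0.57 -0.01 0 0 -1"

```text
clock: 4.85
eef_pos: [0.4423, 0.0744, 0.0714]
tool_rot: [1.0, 0.03, 0.004, 0.0]
ft_force: [0.7, -2.1, 9.7]
grip_width: 0.0072
```

```bash
python3 - <<'E'
from h import *
goal([.596-.161,.083-.161*.0506,.07],3.1)
snap('top','4',(160,50,300,250),3)
E
```

```text
t 4.85 pos [0.4423 0.0744 0.0714] yaw 3.43 F [ 0.6843 -2.0652  9.7395] w 0.007197717354310926 j6 1.6783576891591645
 shift [-0.073  -0.0088  0.0133] roll 0.0036937271887145092
```

View pics/top4c.png

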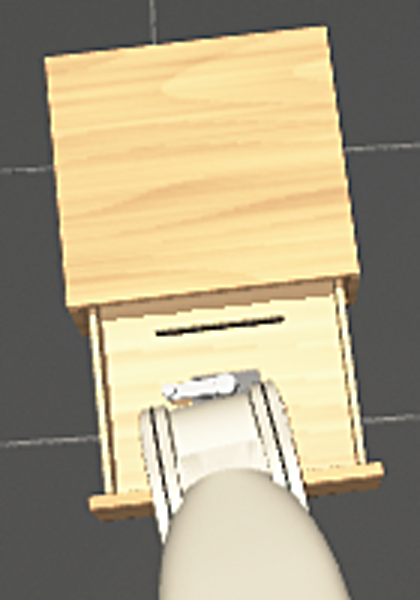

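The drawer has come out with the gripper; now the last millimetres to its stop.

carry_out --pt "-0.04 0 0 0 -1" --pt "-0.07 0 0 0 -1" --pt "-0.09 0 0 0 -1" --pt "-0.11 0 0 0 -1" --pt "-0.11 0 0 0 -1"

```text
clock: 5.4
eef_pos: [0.4362, 0.0741, 0.0715]
tool_rot: [1.0, 0.03, 0.009, 0.0]
ft_force: [14.0, -0.5, -5.1]
grip_width: 0.0082
```

carry_out --pt "-0.03 0 0 0 -1" --pt "-0.03 0 0 0 -1"

```text
clock: 5.6
eef_pos: [0.4361, 0.0741, 0.0715]
tool_rot: [0.999, 0.03, 0.011, 0.0]
ft_force: [19.8, -0.5, -14.6]
grip_width: 0.0075
```

carry_out --pt "0.07 0 0 0 -1" --pt "0.07 0 0 0 -0.29" --pt "0.07 0 0 0 -0.29" --pt "0.07 0 0 0 -0.29" --pt "0.07 0 0 0 -0.29"

```text
clock: 6.1
eef_pos: [0.4315, 0.0739, 0.0683]
tool_rot: [1.0, 0.03, -0.0, 0.0]
ft_force: [-0.8, -1.2, -0.0]
grip_width: 0.0303
```

carry_out --pt "0 0 -0.3 0 -0.29" --pt "0 0 -0.6 0 -0.29" --pt "0 0.3 -1 0 -0.29" --pt "0 0.6 -1 0 -0.29" --pt "0 1 -1 0 -0.29" --pt "0 1 -1 0 -0.29"

```text
clock: 6.7
eef_pos: [0.4381, -0.0291, 0.1687]
tool_rot: [1.0, 0.027, 0.0, 0.001]
ft_force: [-0.3, 1.0, -1.0]
grip_width: 0.0299
```

carry_out --pt "0 0.4 -0.4 -0.09 0.3" --pt "0 0.8 -0.4 -0.18 0.6" --pt "0 1 -0.4 -0.27 0.9" --pt "0 1 -0.4 -0.36 0.9" --pt "0 1 -0.4 -0.45 0.9" --pt "0 1 -0.4 -0.5 0.9"

```text
clock: 7.3
eef_pos: [0.4436, -0.1252, 0.2078]
tool_rot: [0.911, 0.412, -0.0, -0.001]
ft_force: [-0.3, -0.3, 1.0]
grip_width: 0.0812
```

```bash
python3 - <<'E'
from h import *
goal([.455,-.36,.25],131.5)
snap('top','5',(160,110,300,240),4);snap('scene','5',(200,120,380,280),4)
E
```

```text
t 7.3 pos [ 0.4436 -0.1252  0.2078] yaw 48.69 F [-0.306  -0.3465  0.9697] w 0.08122820687959482 j6 0.4456505956247803
 shift [-1.6887  1.6349 -0.424 ] roll -0.9200804438883314
```

View pics/top5c.png

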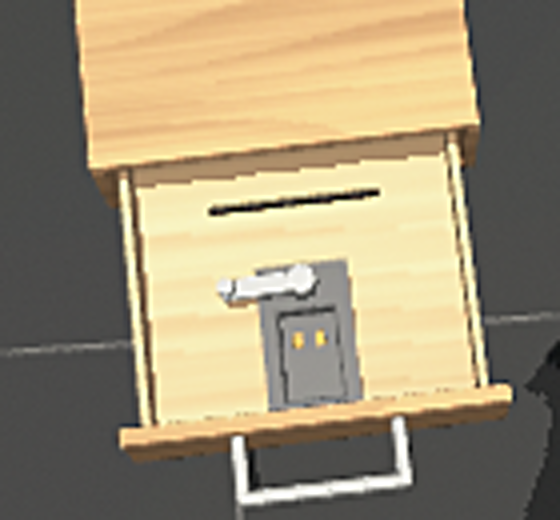

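View pics/scene5c.png

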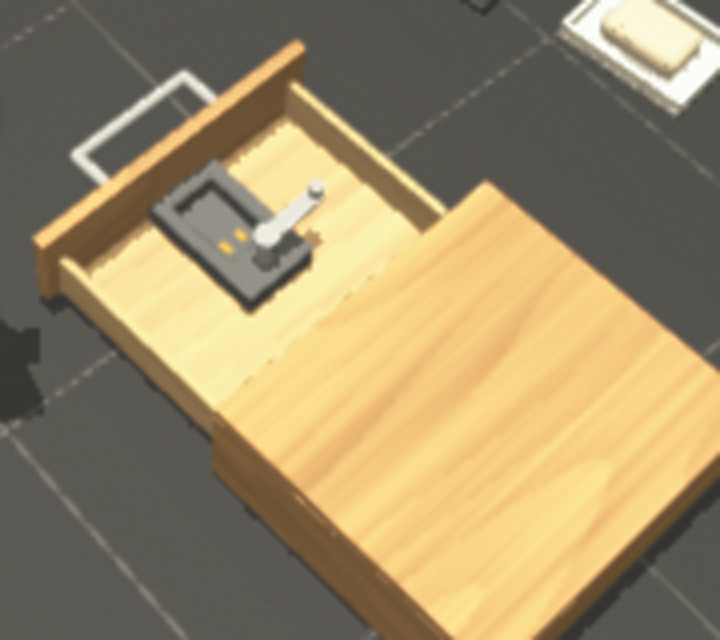

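The drawer is fully out. The lever stands roughly square out to +y, with its stud at top px (216.5,182.5) and pivot at (235.5,180), and the pocket is clear.

```bash
python3 - <<'E'
from h import *
m=imaging.camera_model('top')
P=lambda l,z:plane(m,[(160+x/4,110+y/4) for x,y in l],z)
print('handle',P([(243,497),(410,478)],.067))
c=P([(278,317),(336,307),(349,402),(291,406)],.036); print('pocket',c,c.mean(0))
print('blockback',P([(257,270),(346,260)],.036))
print('pivot,stud',P([(302,279),(226,288)],.072))
print('front top edge',P([(122,432),(510,390)],.084))
o=np.array([.656,.0877]);a=np.radians(2.9);u=np.array([np.cos(a),np.sin(a)])
print('pred pocket',o-u*.122,'pivot',o-u*.075,'handle',o-u*.222)
s=imaging.camera_model('scene')
S=lambda l,z:plane(s,[(200+x/4,120+y/4) for x,y in l],z)
print('scene pivot,stud',S([(266,235),(317,187)],.072))
print('scene handle',S([(78,155),(184,73)],.067))
# pocket rim inner corners scene
c=S([(166,207),(210,173),(268,222)],.036); print('scene pocket',c)
E
```

```text
handle [[0.4335 0.1311 0.067 ]
 [0.4389 0.0177 0.067 ]]
pocket [[0.5633 0.1025 0.036 ]
 [0.5678 0.0612 0.036 ]
 [0.4992 0.0562 0.036 ]
 [0.499  0.0968 0.036 ]] [0.5323 0.0792 0.036 ]
blockback [[0.5984 0.1156 0.036 ]
 [0.6015 0.0521 0.036 ]]
pivot,stud [[0.5809 0.0828 0.072 ]
 [0.578  0.1354 0.072 ]]
front top edge [[ 0.4804  0.2088  0.084 ]
 [ 0.4917 -0.0534  0.084 ]]
pred pocket [0.5342 0.0815] pivot [0.5811 0.0839] handle [0.4343 0.0765]
scene pivot,stud [[0.5884 0.0808 0.072 ]
 [0.581  0.1371 0.072 ]]
scene handle [[0.4442 0.0213 0.067 ]
 [0.436  0.1311 0.067 ]]
scene pocket [[0.506  0.0553 0.036 ]
 [0.5036 0.1007 0.036 ]
 [0.565  0.1057 0.036 ]]
```

carry_out --pt "-0.3 0.3 0 0 1" --pt "-0.6 0.6 0 0 1" --pt "-0.85 0.82 0 0 1" --pt "-0.85 0.82 0 0 1"

```text
clock: 7.8
eef_pos: [0.4491, -0.2465, 0.2078]
tool_rot: [0.913, 0.408, -0.0, 0.0]
ft_force: [0.0, 0.1, -1.0]
grip_width: 0.0853
```

carry_out --pt "-0.3 0.3 0 -0.09 1" --pt "-0.6 0.6 0 -0.18 1" --pt "-0.8 0.78 0 -0.27 1" --pt "-0.8 0.78 0 -0.36 1" --pt "-0.8 0.78 0 -0.45 1" --pt "-0.8 0.78 0 -0.54 1" --pt "-0.8 0.78 0 -0.63 1" --pt "-0.8 0.78 0 -0.72 1" --pt "-0.8 0.78 0 -0.81 1" --pt "-0.8 0.78 0 -0.9 1" --pt "-0.8 0.78 0 -0.92 1" --pt "-0.8 0.78 0 -0.92 1"

```text
clock: 9.0
eef_pos: [0.4546, -0.3539, 0.208]
tool_rot: [0.413, 0.911, 0.0, -0.001]
ft_force: [0.2, 0.2, 0.6]
grip_width: 0.0856
```

```bash
python3 - <<'E'
from h import *
goal([.455,-.36,.14],131.5)
snap('wrist','6')
E
```

```text
t 9.0 pos [ 0.4546 -0.3539  0.208 ] yaw 131.25 F [0.2322 0.243  0.6079] w 0.08564622571763504 j6 -1.3816042213637094
 shift [-0.0492 -0.0373  0.6796] roll -0.0027878785293583837
```

View pics/wrist6.png

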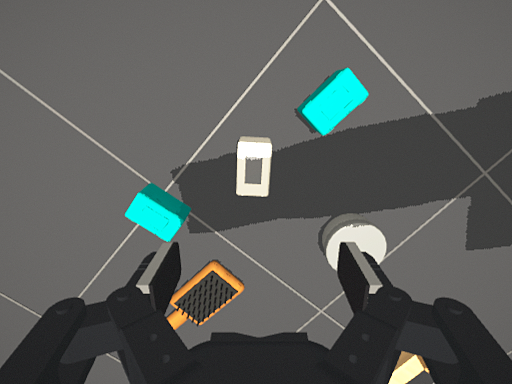

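```bash
python3 - <<'E'
from h import *
i=cv2.imread('pics/wrist6.png'); cv2.imwrite('pics/w6c.png',cv2.resize(i[125:210,220:290],None,fx=7,fy=7,interpolation=cv2.INTER_CUBIC))
m=imaging.camera_model('wrist'); print(m['eye'],proj(m,[[.455,-.36,.04],[.455,-.36,0]]))
E
```

```text
[ 0.3912 -0.4093  0.3251] [[254.0575 170.718 ]
 [254.5832 161.6752]]
```

View pics/w6c.png

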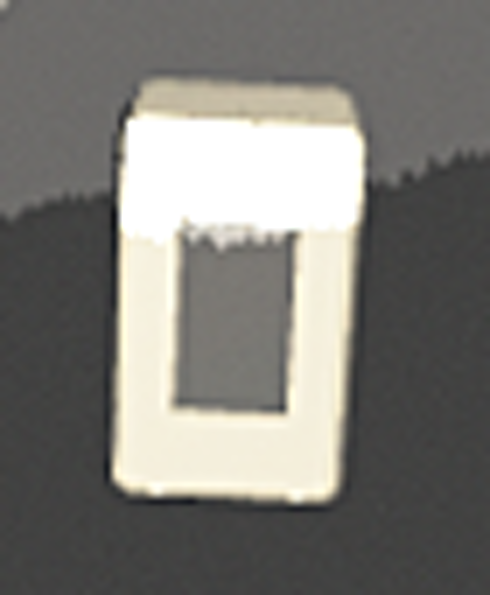

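```bash
python3 - <<'E'
from h import *
m=imaging.camera_model('wrist')
c=plane(m,[(220+x/7-.4,125+y/7-.4) for x,y in [(123,116),(366,124),(343,500),(110,490)]],.04)[:,:2]
print(c,c.mean(0))
for i in range(4):
    d=c[(i+1)%4]-c[i]; print(np.linalg.norm(d),np.degrees(np.arctan2(d[1],d[0])))
E
```

```text
[[ 0.4426 -0.3938]
 [ 0.4199 -0.3661]
 [ 0.4663 -0.329 ]
 [ 0.4892 -0.3576]] [ 0.4545 -0.3616]
0.03579483058424071 129.36137714997054
0.059372731813977224 38.64706988784561
0.03665842805968597 -51.38157434391762
0.05891453249265235 -142.19553031066351
```

```bash
python3 - <<'E'
from h import *
goal([.4545,-.3616,.12],128.5)
E
```

```text
t 9.05 pos [ 0.4546 -0.3541  0.208 ] yaw 131.22 F [-0.0176  0.1198  0.4472] w 0.08549808320235393 j6 -1.3813567030139784
 shift [-0.0566 -0.0504  0.8802] roll 0.030248829245243452
```

carry_out --pt "-0.06 0.05 0.3 0.03 1" --pt "-0.06 0.05 0.6 0.03 1" --pt "-0.06 0.05 0.88 0.03 1" --pt "-0.06 0.05 0.88 0.03 1" --pt "-0.06 0.05 0.88 0.03 1"

```text
clock: 9.55
eef_pos: [0.462, -0.3559, 0.1203]
tool_rot: [0.434, 0.901, 0.0, -0.001]
ft_force: [0.7, -0.0, -0.5]
grip_width: 0.0856
```

```bash
python3 - <<'E'
from h import *
goal([.4545,-.3616,.047],128.5)
snap('wrist','7')
E
```

```text
t 9.55 pos [ 0.462  -0.3559  0.1203] yaw 128.54 F [ 0.7248 -0.019  -0.4981] w 0.08556948177452225 j6 -1.3290943787915281
 shift [ 0.0014 -0.0941  0.733 ] roll 0.00044635751669690963
```

View pics/wrist7.png

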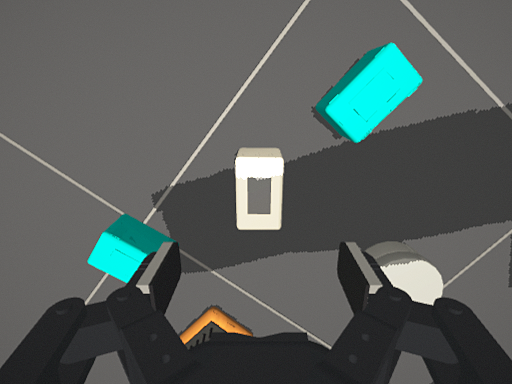

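I gave the wrong sign on ty, so the tool is 9 mm off along the pack; this move corrects it.

carry_out --pt "0 -0.09 0.1 0 1" --pt "0 -0.09 0.3 0 1" --pt "0 -0.09 0.55 0 1" --pt "0 -0.09 0.73 0 1" --pt "0 -0.09 0.73 0 1" --pt "0 -0.09 0.73 0 1"

```text
clock: 10.2
eef_pos: [0.4551, -0.3627, 0.0481]
tool_rot: [0.434, 0.901, -0.0, 0.0]
ft_force: [0.2, 0.4, 0.1]
grip_width: 0.0851
```

```bash
python3 - <<'E'
from h import *
goal([.4545,-.3616,.047],128.5)
snap('wrist','8')
E
```

```text
t 10.2 pos [ 0.4551 -0.3627  0.0481] yaw 128.53 F [0.1951 0.3554 0.0597] w 0.08508599822121891 j6 -1.345235967841708
 shift [0.0126 0.0019 0.0106] roll 0.00030699145031513176
```

View pics/wrist8.png

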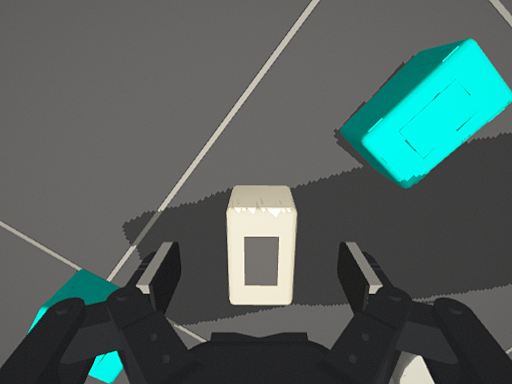

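The pack now sits between the pads, centred at about col 261, row 260. Closing the jaws.

carry_out --pt "0.01 0 0.01 0 -0.1" --pt "0.01 0 0.01 0 -1" --pt "0.01 0 0.01 0 -1" --pt "0.01 0 0.01 0 -1" --pt "0.01 0 0.01 0 -1" --pt "0.01 0 0.01 0 -1" --pt "0.01 0 0.01 0 -1"

```text
clock: 10.95
eef_pos: [0.4551, -0.3618, 0.0472]
tool_rot: [0.434, 0.901, -0.0, 0.001]
ft_force: [-0.1, -0.1, 5.8]
grip_width: 0.035
```

carry_out --pt "0.01 0 -0.3 0 -1" --pt "0.01 0 -0.6 0 -1" --pt "0.01 0 -1 0 -1" --pt "0.01 0 -1 0 -1" --pt "0.01 0 -1 0 -1"

```text
clock: 11.45
eef_pos: [0.4541, -0.3607, 0.1468]
tool_rot: [0.434, 0.901, -0.0, 0.001]
ft_force: [0.2, 0.1, -1.2]
grip_width: 0.0349
```

```bash
python3 - <<'E'
from h import *
goal([.534,.080,.15],92.9)
snap('wrist','9')
E
```

```text
t 11.45 pos [ 0.4541 -0.3607  0.1468] yaw 128.56 F [ 0.2467  0.0583 -1.2098] w 0.034878164127635766 j6 -1.344348651883294
 shift [ 2.9474  3.3722 -0.0351] roll 0.3962607690707781
```

View pics/wrist9.png

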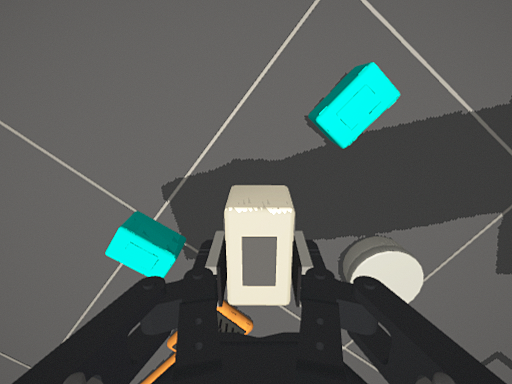

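carry_out --pt "0.2 0.25 -0.2 0 -1" --pt "0.4 0.5 -0.25 0 -1" --pt "0.6 0.75 -0.25 0 -1" --pt "0.75 0.9 -0.25 0 -1" --pt "0.75 0.9 -0.25 0 -1"

```text
clock: 12.0
eef_pos: [0.4762, -0.2425, 0.169]
tool_rot: [0.432, 0.902, 0.0, -0.003]
ft_force: [0.3, -0.3, -1.0]
grip_width: 0.0345
```

carry_out --pt "0.2 0.25 0 0 -1" --pt "0.4 0.5 0 0 -1" --pt "0.6 0.75 0 0 -1" --pt "0.75 0.9 0 0 -1" --pt "0.75 0.9 0 0 -1"

```text
clock: 12.5
eef_pos: [0.5002, -0.1291, 0.1695]
tool_rot: [0.433, 0.902, -0.0, -0.002]
ft_force: [-0.0, -0.5, -0.3]
grip_width: 0.0352
```

carry_out --pt "0.2 0.25 0 0.08 -1" --pt "0.4 0.5 0 0.16 -1" --pt "0.6 0.75 0 0.24 -1" --pt "0.75 0.9 0 0.32 -1" --pt "0.75 0.9 0 0.39 -1" --pt "0.75 0.9 0 0.39 -1"

```text
clock: 13.1
eef_pos: [0.5242, -0.0169, 0.17]
tool_rot: [0.685, 0.728, -0.001, -0.001]
ft_force: [-0.0, -0.9, -0.4]
grip_width: 0.0349
```

```bash
python3 - <<'E'
from h import *
goal([.534,.080,.167],92.9)
E
```

```text
t 13.1 pos [ 0.5242 -0.0169  0.17  ] yaw 93.48 F [-0.0306 -0.9278 -0.3566] w 0.034942622709978124 j6 -0.09243295389900587
 shift [0.961  0.1564 0.0292] roll 0.006413653366654949
```

```bash
python3 - <<'E'
from h import *
snap('wrist','10')
E
```

```text
(no output)
```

View pics/wrist10.png

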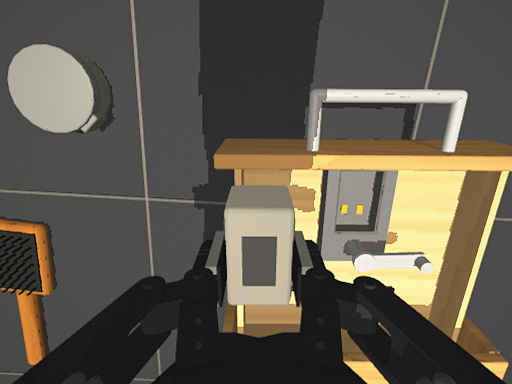

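```bash
python3 - <<'E'
from h import *
i=cv2.imread('pics/wrist10.png'); cv2.imwrite('pics/w10c.png',cv2.resize(i[160:280,310:440],None,fx=6,fy=6,interpolation=cv2.INTER_CUBIC)[:600])
E
```

```text
(no output)
```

View pics/w10c.png

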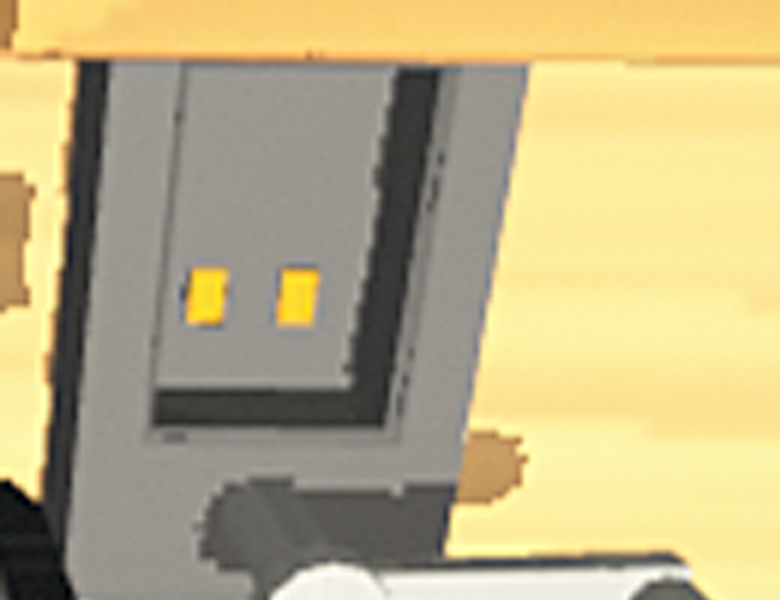

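```bash
python3 - <<'E'
from h import *
m=imaging.camera_model('wrist')
P=lambda l,z:plane(m,[(310+x/6-.4,160+y/6-.4) for x,y in l],z)[:,:2]
r=P([(148,437),(401,440),(458,75),(183,70)],.036);print('rim',r, np.linalg.norm(r[0]-r[1]))
b=P([(108,66),(527,66),(78,480),(456,480)],.036);print('block',b,np.linalg.norm(b[0]-b[1]))
a=np.radians(2.9);u=np.array([np.cos(a),np.sin(a)]);v=np.array([-u[1],u[0]])
def uv(x): return np.c_[x@u,x@v]
print('uv rim',uv(r),'block',uv(b)); print('pads',uv(P([(207,296),(299,296)],.018)))
print(uv(np.array([[.534,.080]])))
print('handle', plane(m,[(314,92),(462,97)],.064))
l=plane(m,[(363,261),(427,265)],.070)[:,:2]; print('lever',l,uv(l))
E
```

```text
rim [[0.5708 0.063 ]
 [0.5687 0.1059]
 [0.5045 0.102 ]
 [0.5064 0.0587]] 0.04297807723485967
block [[0.5065 0.0469]
 [0.5024 0.1125]
 [0.5797 0.0523]
 [0.5757 0.1169]] 0.06569051289058615
uv rim [[0.5732 0.034 ]
 [0.5733 0.077 ]
 [0.509  0.0763]
 [0.5087 0.033 ]] block [[0.5082 0.0212]
 [0.5074 0.0869]
 [0.5816 0.0229]
 [0.5809 0.0876]]
pads [[0.5549 0.0473]
 [0.5547 0.0635]]
[[0.5374 0.0529]]
handle [[0.438  0.02   0.064 ]
 [0.4346 0.1337 0.064 ]]
lever [[0.5806 0.0821]
 [0.5811 0.1416]] [[0.584  0.0526]
 [0.5876 0.112 ]]
```

```bash
python3 - <<'E'
from h import *
goal([.5345,.0815,.167],93.1)
E
```

```text
t 13.15 pos [ 0.5242 -0.0172  0.1702] yaw 93.54 F [-0.3341 -0.2574 -1.8772] w 0.034521263014895574 j6 -0.09427967814399123
 shift [0.9789 0.1635 0.0311] roll 0.00491233056650281
```

carry_out --pt "0.25 0.1 0 0 -1" --pt "0.5 0.16 0 0 -1" --pt "0.75 0.16 0 0 -1" --pt "0.98 0.16 0 0 -1" --pt "0.98 0.16 0.2 0 -1" --pt "0.98 0.16 0.4 0 -1" --pt "0.98 0.16 0.4 0 -1" --pt "0.98 0.16 0.4 0 -1"

```text
clock: 13.95
eef_pos: [0.5345, 0.0814, 0.1309]
tool_rot: [0.686, 0.728, -0.001, -0.0]
ft_force: [-0.2, 0.1, -0.5]
grip_width: 0.0349
```

```bash
python3 - <<'E'
from h import *
goal([.5345,.0815,.1],93.1)
snap('wrist','11'); snap('scene','11',(200,120,350,240),5)
E
```

```text
t 13.95 pos [0.5345 0.0814 0.1309] yaw 93.44 F [-0.1581  0.1095 -0.5421] w 0.034873140831974785 j6 0.09122736144748239
 shift [0.0006 0.0011 0.309 ] roll 0.0038241032452690305
```

View pics/wrist11.png

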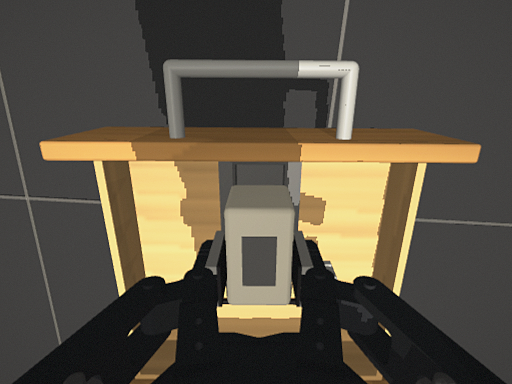

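View pics/scene11c.png

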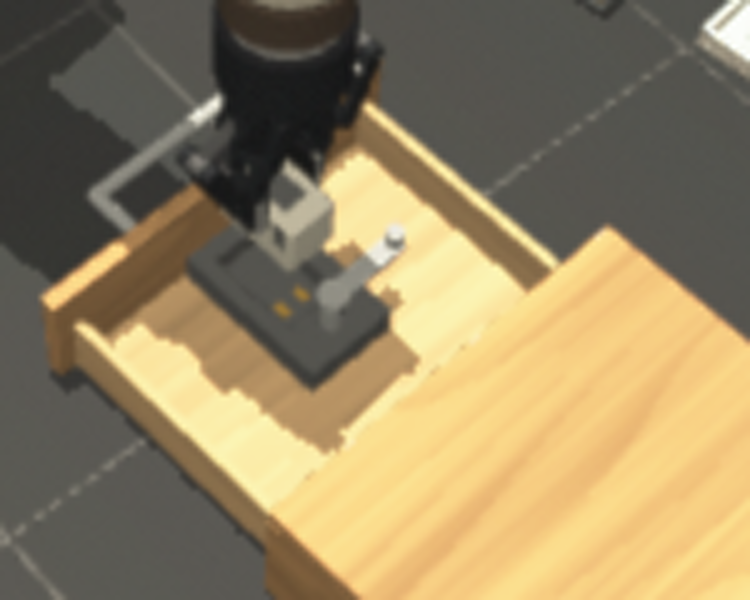

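carry_out --pt "0 0 0.2 0 -1" --pt "0 0 0.4 0 -1" --pt "0 0 0.44 0 -1" --pt "0 0 0.48 0 -1" --pt "0 0 0.52 0 -1" --pt "0 0 0.54 0 -1" --pt "0 0 0.54 0 -1"

```text
clock: 14.75
eef_pos: [0.535, 0.0826, 0.0777]
tool_rot: [0.685, 0.728, 0.0, 0.0]
ft_force: [0.1, 0.0, -1.3]
grip_width: 0.0349
```

```bash
python3 - <<'E'
from h import *
goal([.5345,.0815,.065],93.1)
snap('wrist','12')
E
```

```text
t 14.75 pos [0.535  0.0826 0.0777] yaw 93.47 F [ 0.1066  0.0259 -1.309 ] w 0.03490936971060879 j6 0.09256021928497912
 shift [-0.0102 -0.0058  0.1266] roll 0.004091106226915523
```

View pics/wrist12.png

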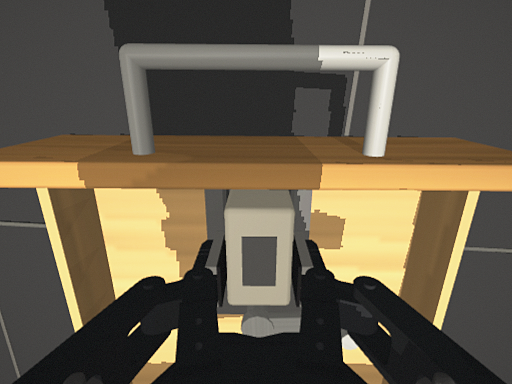

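No contact force at 5 mm below the rim height, so the pack has entered the pocket. Continuing down.

carry_out --pt "0 0 0.04 0 -1" --pt "0 0 0.08 0 -1" --pt "0 0 0.1 0 -1" --pt "0 0 0.12 0 -1" --pt "0 0 0.12 0 -1" --pt "0 0 0.12 0 -1"

```text
clock: 15.4
eef_pos: [0.5348, 0.0825, 0.0652]
tool_rot: [0.685, 0.728, 0.0, 0.0]
ft_force: [0.3, 1.2, -0.4]
grip_width: 0.0348
```

carry_out --pt "0 0 0.01 0 -1" --pt "0 0 0.02 0 -1" --pt "0 0 0.02 0 -1"

```text
clock: 15.7
eef_pos: [0.5358, 0.0826, 0.0652]
tool_rot: [0.685, 0.728, 0.001, 0.001]
ft_force: [-1.9, -0.5, 9.9]
grip_width: 0.0347
```

Contact with the floor: 10 N upward at exactly the seated height. Releasing and lifting clear.

carry_out --pt "0 0 -0.01 0 0.3" --pt "0 0 -0.01 0 0.3" --pt "0 0 -0.01 0 0.3" --pt "0 0 -0.01 0 0.3" --pt "0 0 -0.01 0 0.3" --pt "0 0 -0.01 0 0.3"

```text
clock: 16.3
eef_pos: [0.5346, 0.0825, 0.0641]
tool_rot: [0.685, 0.728, -0.0, -0.0]
ft_force: [-0.3, -0.2, -0.5]
grip_width: 0.0554
```

carry_out --pt "0 0 -0.2 0 0.3" --pt "0 0 -0.5 0 0.3" --pt "0 0 -0.9 0 0.3" --pt "-0.4 0 -1 0 -0.3" --pt "-0.8 0 -1 0 -0.3" --pt "-0.8 0 -1 0 -0.3" --pt "-0.8 0 -1 0 -0.3"

```text
clock: 17.0
eef_pos: [0.5394, 0.0019, 0.1642]
tool_rot: [0.686, 0.727, 0.0, -0.0]
ft_force: [-0.7, 1.5, -0.6]
grip_width: 0.0297
```

```bash
python3 - <<'E'
from h import *
goal([.58,.14,.15],3)
snap('wrist','13'); snap('scene','13',(200,120,350,240),5); snap('top','13',(160,110,300,240),4)
E
```

```text
t 17.0 pos [0.5394 0.0019 0.1642] yaw 93.34 F [-0.7164  1.5278 -0.622 ] w 0.029706081364385087 j6 -0.05500877442576467
 shift [1.3553 0.4854 0.1428] roll 1.0037458566739499
```

View pics/wrist13.png

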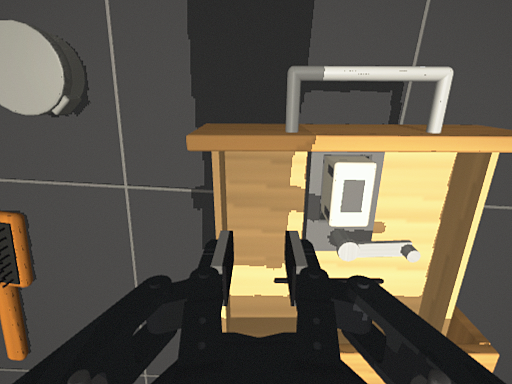

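View pics/scene13c.png

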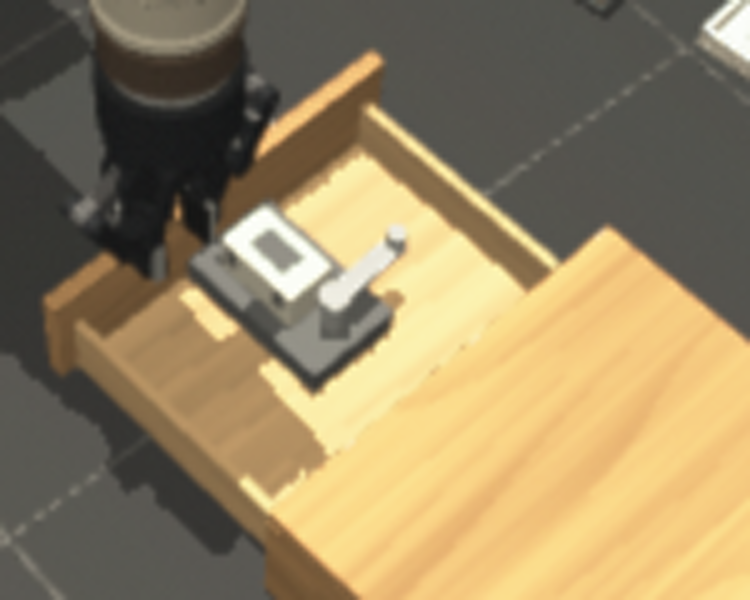

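The pack sits flat in the pocket; the wrist view shows the lever pivot at (348,252) and the stud at (412,255).

```bash
python3 - <<'E'
from h import *
i=cv2.imread('pics/wrist13.png'); cv2.imwrite('pics/w13c.png',cv2.resize(i[145:275,305:435],None,fx=4.6,fy=4.6,interpolation=cv2.INTER_CUBIC))
m,im=snap('wrist','14')
goal([.58,.14,.15],3)
print('pivot',plane(m,[(348,251.5)],.070),'stud',plane(m,[(412,253)],.078), plane(m,[(412,253)],.072))
c=plane(m,[(332,156),(376,164),(372,227),(327,225)],.058); print('pack',c,c.mean(0))
E
```

```text
t 17.2 pos [0.5393 0.0036 0.1639] yaw 93.55 F [0.2307 0.0173 1.0505] w 0.029901075910021134 j6 -0.05527157573993483
 shift [1.3358 0.4906 0.139 ] roll 1.006060480590467
pivot [[0.583 0.085 0.07 ]] stud [[0.5763 0.136  0.078 ]] [[0.5798 0.1401 0.072 ]]
pack [[0.5017 0.0618 0.058 ]
 [0.5061 0.0992 0.058 ]
 [0.5638 0.1072 0.058 ]
 [0.5644 0.0666 0.058 ]] [0.534  0.0837 0.058 ]
```

View pics/w13c.png

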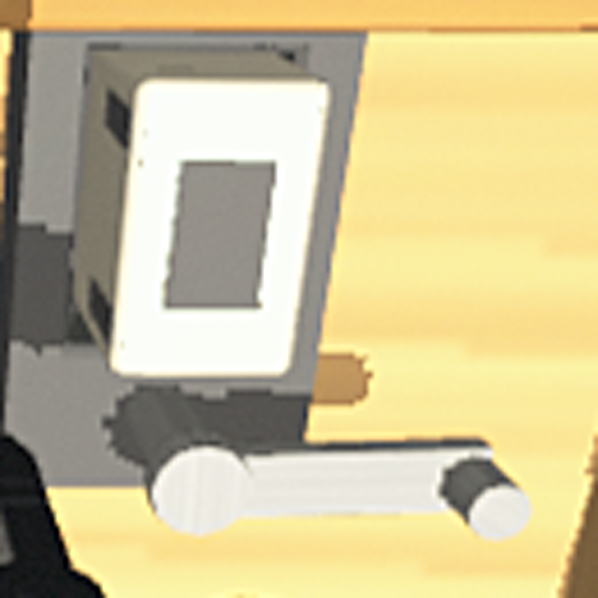

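```bash
python3 - <<'E'
from h import *
m=imaging.camera_model('wrist')
print(plane(m,[(413.3,255.8)],.078),plane(m,[(407,248)],.067),'piv',plane(m,[(348.8,251.4)],.069))
P=np.array([.5815,.085]);a=np.radians(3);u=np.array([np.cos(a),np.sin(a)]);v=np.array([-u[1],u[0]])
for th in (95,90,85,0):
    t=np.radians(th); print(th,P+.052*(-np.cos(t)*u+np.sin(t)*v))
E
```

```text
[[0.5789 0.1379 0.078 ]] [[0.578 0.138 0.067]] piv [[0.5835 0.0863 0.069 ]]
95 [0.5833 0.137 ]
90 [0.5788 0.1369]
85 [0.5743 0.1365]
0 [0.5296 0.0823]
```

carry_out --pt "0.4 0.2 0 0.09 -0.44" --pt "0.8 0.38 0 0.18 -0.44" --pt "1 0.38 0 0.27 -0.44" --pt "1 0.38 0 0.36 -0.44" --pt "1 0.38 0 0.45 -0.44" --pt "1 0.38 0 0.54 -0.44" --pt "1 0.38 0 0.63 -0.44" --pt "1 0.38 0 0.72 -0.44" --pt "1 0.38 0 0.81 -0.44" --pt "1 0.38 0 0.9 -0.44" --pt "1 0.38 0 1 -0.44" --pt "1 0.38 0 1 -0.44"

```text
clock: 18.4
eef_pos: [0.5711, 0.1059, 0.164]
tool_rot: [1.0, 0.031, -0.0, -0.0]
ft_force: [-0.7, 0.6, 0.8]
grip_width: 0.0236
```

```bash
python3 - <<'E'
from h import *
goal([.5785,.1378,.12],3)
E
```

```text
t 18.4 pos [0.5711 0.1059 0.164 ] yaw 3.56 F [-0.661   0.6001  0.7562] w 0.02360165333446388 j6 1.6919314717516145
 shift [ 0.0939 -0.3141  0.4396] roll 0.006200313574152321
```

carry_out --pt "0.09 -0.31 0.2 0 -0.44" --pt "0.09 -0.31 0.4 0 -0.44" --pt "0.09 -0.31 0.45 0 -0.44" --pt "0.09 -0.31 0.45 0 -0.44"

```text
clock: 18.8
eef_pos: [0.5774, 0.1364, 0.1181]
tool_rot: [1.0, 0.031, -0.002, 0.0]
ft_force: [0.1, -0.2, -0.3]
grip_width: 0.0237
```

```bash
python3 - <<'E'
from h import *
goal([.5785,.1378,.089],3)
m,im=snap('wrist','15'); print(proj(m,[[.5785,.1378,.078]])); snap('scene','15',(220,120,370,240),5)
E
```

```text
t 18.8 pos [0.5774 0.1364 0.1181] yaw 3.6 F [ 0.0503 -0.1931 -0.3283] w 0.023725970747972974 j6 1.739991215383019
 shift [ 0.0125 -0.0135  0.2912] roll 0.006666645308927046
[[260.5984 230.0436]]
```

View pics/wrist15.png

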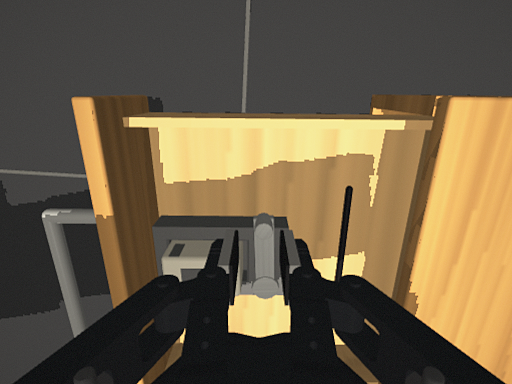

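View pics/scene15c.png

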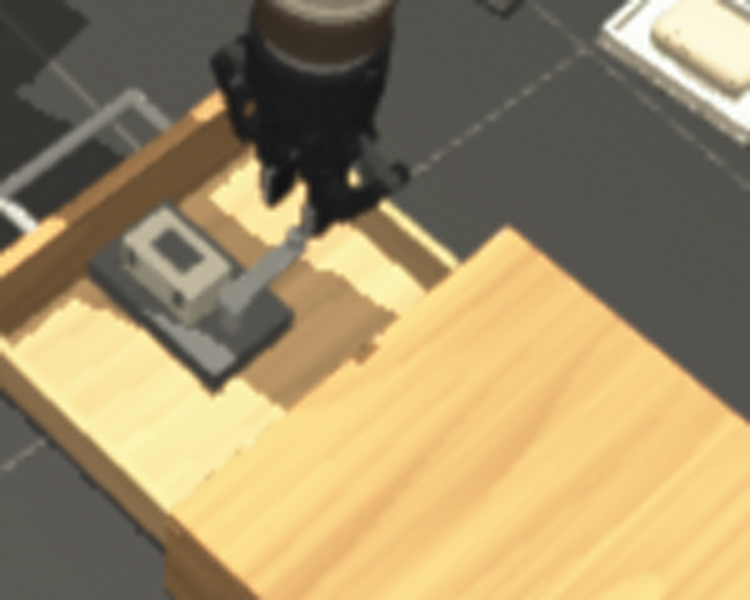

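```bash
python3 - <<'E'
from h import *
i=cv2.imread('pics/wrist15.png'); cv2.imwrite('pics/w15c.png',cv2.resize(i[195:310,210:320],None,fx=5,fy=5,interpolation=cv2.INTER_CUBIC))
m=imaging.camera_model('wrist');print(m['eye'],proj(m,[[.582,.0857,.067],[.5785,.1378,.078],[.5785,.1378,.067],[.534,.083,.058]]))
E
```

```text
[0.5734 0.2203 0.237 ] [[258.5859 284.8047]
 [258.1726 228.319 ]
 [258.1624 220.7466]
 [196.0075 276.9044]]
```

View pics/w15c.png

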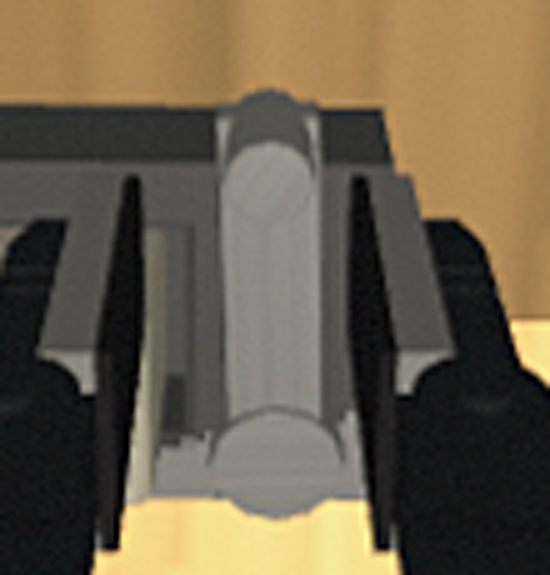

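carry_out --pt "0.04 -0.01 0 0 -0.44" --pt "0.04 -0.01 0.1 0 -0.44" --pt "0.04 -0.01 0.2 0 -0.44" --pt "0.04 -0.01 0.29 0 -0.44" --pt "0.04 -0.01 0.29 0 -0.44" --pt "0.04 -0.01 0.29 0 -0.44"

```text
clock: 19.5
eef_pos: [0.582, 0.1373, 0.0896]
tool_rot: [1.0, 0.03, -0.001, 0.0]
ft_force: [0.8, 0.1, 0.4]
grip_width: 0.0239
```

```bash
python3 - <<'E'
from h import *
goal([.5815,.1378,.089],3)
m,im=snap('wrist','16')
P=np.array([.583,.086]);a=np.radians(3);u=np.array([np.cos(a),np.sin(a)]);v=np.array([-u[1],u[0]])
o=bot.get_obs();Rt=R.from_quat(o['tool_rot']).as_matrix()
for i,th in enumerate(np.linspace(84,0,12)):
    t=np.radians(th); L=.007
    p=P+.052*(-np.cos(t)*u+np.sin(t)*v)-L*(np.sin(t)*u+np.cos(t)*v)
    d=(Rt.T[:, :2]@(p-o['eef_pos'][:2]))/.1
    print(round(th),p,d[:2].round(2),round(-(88-th)/90,2))
E
```

```text
t 19.5 pos [0.582  0.1373 0.0896] yaw 3.46 F [0.8404 0.1108 0.3955] w 0.023876346349078988 j6 1.742096451063692
 shift [-0.0049 -0.0049  0.0058] roll 0.0051505662897085355
84 [0.568  0.1363] [-0.15  0.  ] -0.04
76 [0.5614 0.1338] [-0.21  0.02] -0.13
69 [0.5552 0.1305] [-0.28  0.05] -0.21
61 [0.5496 0.1264] [-0.33  0.09] -0.3
53 [0.5445 0.1216] [-0.39  0.14] -0.38
46 [0.5401 0.1162] [-0.44  0.19] -0.47
38 [0.5365 0.1102] [-0.48  0.24] -0.55
31 [0.5337 0.1038] [-0.51  0.31] -0.64
23 [0.5317 0.0971] [-0.53  0.37] -0.72
15 [0.5307 0.0902] [-0.54  0.44] -0.81
8 [0.5306 0.0832] [-0.55  0.51] -0.89
0 [0.5314 0.0763] [-0.55  0.58] -0.98
```

View pics/wrist16.png

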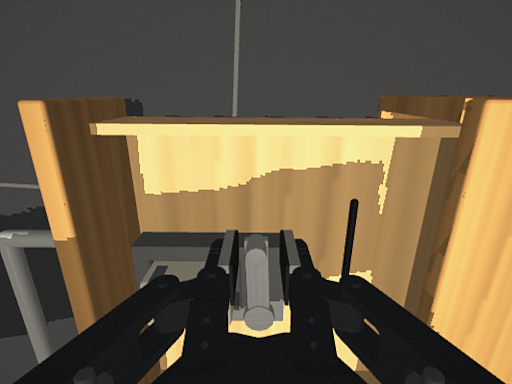

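The stud and lever arm are centred between the pads at col 258, with no contact force. Sweeping the arc.

carry_out --pt "-0.08 0 0 0 -0.44" --pt "-0.15 0 0 -0.04 -0.44" --pt "-0.21 0.02 0 -0.13 -0.44" --pt "-0.28 0.05 0 -0.21 -0.44" --pt "-0.33 0.09 0 -0.3 -0.44" --pt "-0.39 0.14 0 -0.38 -0.44" --pt "-0.44 0.19 0 -0.47 -0.44" --pt "-0.48 0.24 0 -0.55 -0.44" --pt "-0.51 0.31 0 -0.64 -0.44" --pt "-0.53 0.37 0 -0.72 -0.44" --pt "-0.54 0.44 0 -0.81 -0.44" --pt "-0.55 0.5 0 -0.89 -0.44" --pt "-0.55 0.53 0 -0.96 -0.44" --pt "-0.55 0.55 0 -0.98 -0.44" --pt "-0.55 0.55 0 -0.98 -0.44"

```text
clock: 21.05
eef_pos: [0.5307, 0.0792, 0.0909]
tool_rot: [0.697, 0.717, 0.0, 0.0]
ft_force: [-0.2, 0.5, 0.0]
grip_width: 0.024
```

```bash
python3 - <<'E'
from h import *
goal([.5314,.0763,.089],93)
m,im=snap('wrist','17');snap('scene','17',(200,120,350,240),5)
E
```

```text
t 21.05 pos [0.5307 0.0792 0.0909] yaw 91.64 F [-0.1577  0.4868  0.031 ] w 0.024019257152739587 j6 0.11940792919714795
 shift [-0.0289  0.0058  0.0187] roll -0.015103611844638938
```

View pics/wrist17.png

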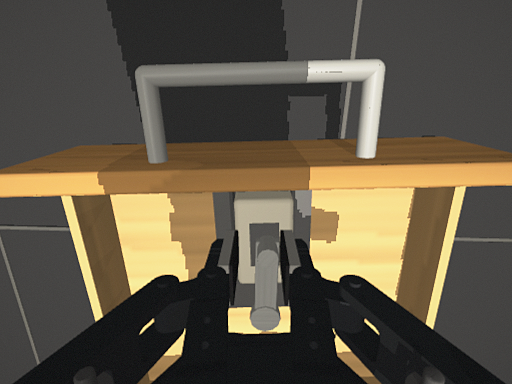

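The lever lies along the pack. Pushing on in small steps until the stop is felt.

carry_out --pt "-0.02 0 0 -0.01 -0.44" --pt "-0.04 0 0 -0.01 -0.44" --pt "-0.05 0 0 -0.01 -0.44" --pt "-0.05 0 0 -0.01 -0.44"

```text
clock: 21.55
eef_pos: [0.5309, 0.076, 0.0904]
tool_rot: [0.691, 0.723, 0.001, -0.002]
ft_force: [-1.4, 5.6, 1.0]
grip_width: 0.0244
```

carry_out --pt "-0.02 0 0 0 -0.44" --pt "-0.03 0 0 0 -0.44" --pt "-0.03 0 0 0 -0.44"

```text
clock: 21.85
eef_pos: [0.5309, 0.0753, 0.0904]
tool_rot: [0.69, 0.724, 0.003, -0.003]
ft_force: [-0.3, 11.8, 0.4]
grip_width: 0.0241
```

carry_out --pt "0.04 0 0 0 -0.44" --pt "0.08 0 0 0 -0.44" --pt "0.08 0 0 0 -0.44" --pt "0.08 0 -0.2 0 -0.44" --pt "0.08 0 -0.5 0 -0.44" --pt "0.08 0 -1 0 -0.44" --pt "0.08 0 -1 0 -0.44"

```text
clock: 22.55
eef_pos: [0.535, 0.0792, 0.1972]
tool_rot: [0.691, 0.722, 0.005, 0.004]
ft_force: [0.4, -0.0, 0.9]
grip_width: 0.0238
```

carry_out --pt "-0.5 0 0 0 -0.44" --pt "-1 0 0 0 -0.44" --pt "-1 0 0 0 -0.44" --pt "-1 0 0 0 -0.44" --pt "-1 0 0 0 -0.44"

```text
clock: 23.05
eef_pos: [0.5352, -0.0204, 0.19]
tool_rot: [0.691, 0.723, -0.0, -0.0]
ft_force: [0.3, -0.1, 0.3]
grip_width: 0.024
```

```bash
python3 - <<'E'
from h import *
goal([.5314,.0763,.189],93)
m,im=snap('wrist','18',(300,40,460,270),3);snap('scene','18',(200,120,350,240),5); snap('top','18')
E
```

```text
t 23.05 pos [ 0.5352 -0.0204  0.19  ] yaw 92.56 F [ 0.3335 -0.1236  0.2677] w 0.02396967064753144 j6 -0.08284352129820237
 shift [0.9681 0.0056 0.0104] roll -0.00492652241436594
```

View pics/wrist18.png

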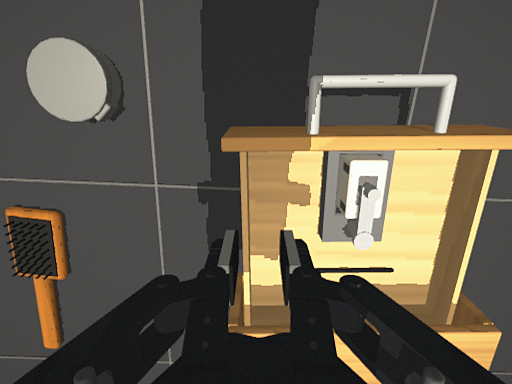

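View pics/scene18c.png

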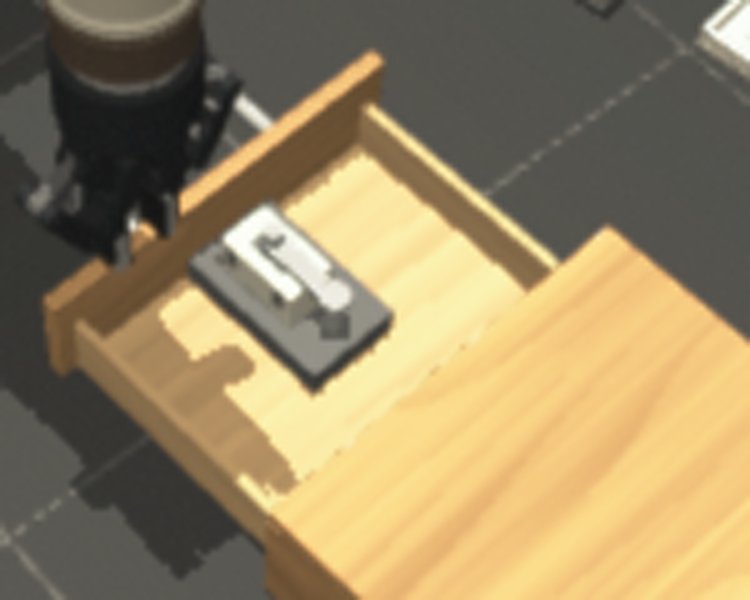

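View pics/top18.png

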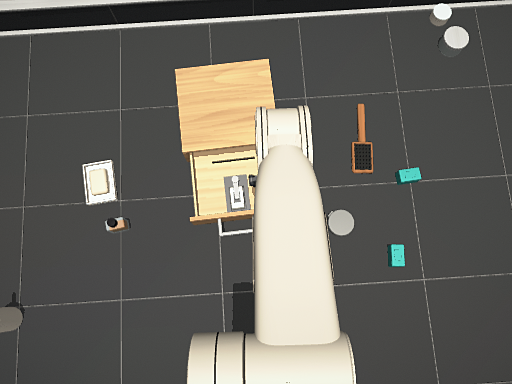

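```bash
python3 - <<'E'
from h import *
i=cv2.imread('pics/wrist18.png'); cv2.imwrite('pics/w18c.png',cv2.resize(i[140:255,310:400],None,fx=5,fy=5,interpolation=cv2.INTER_CUBIC))
m=imaging.camera_model('wrist')
print('handle',plane(m,[(315,79),(453,79)],.067))
E
```

```text
handle [[0.4398 0.0219 0.067 ]
 [0.4345 0.1334 0.067 ]]
```

View pics/w18c.png

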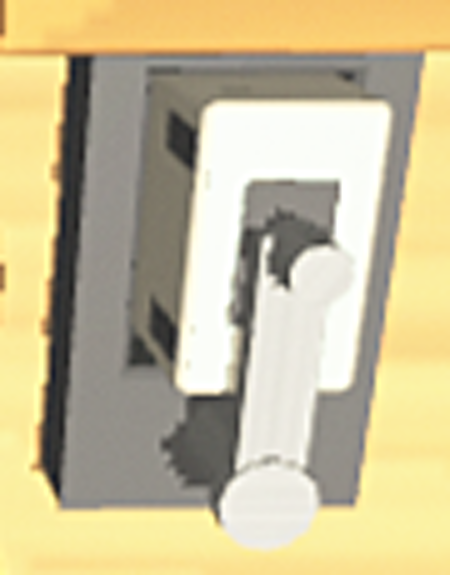

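```bash
python3 - <<'E'
from h import *
m=imaging.camera_model('wrist')
f=lambda x,y:(310+x/5-.4,140+y/5-.4)
for A,B in (((274,460),(289.5,310)),((240,460),(254,310)),((308,460),(325,310))):
    p=plane(m,[f(*A),f(*B)],.067); d=p[0]-p[1]; print(np.degrees(np.arctan2(d[1],d[0])))
print(plane(m,[f(321,274)],.078))
p=plane(m,[f(270,505)],.069);print(p)
e=plane(m,[f(62,505),f(92,75)],.036);d=e[0]-e[1];print('block edge',np.degrees(np.arctan2(d[1],d[0])))
E
```

```text
4.565690358114142
4.616510967175652
4.514865010078119
[[0.5326 0.0826 0.078 ]]
[[0.584  0.0856 0.069 ]]
block edge 3.4542270612382575
```

```bash
python3 - <<'E'
from workcell import order
print(order.job_done())
E
```

```text
the job is handed in; nothing more can be done
None
```

The job is done and handed in, at about 23 s on the clock (limit 66 s). `job_done()` reports no verdict.

- **Drawer:** I pulled it out by the handle to its stop. Pulling on raised the force to 20 N with no further movement. A last look still had the handle at the pulled-out position.
- **Pack:** I set the white pack flat in the pocket. It went in without contact, and the floor was felt at about 10 N at the expected seated height. I then let go and lifted clear.
- **Lever:** I swung it across the pack until it met its stop, where the force rose to 12 N. In the last image the pivot-to-stud line is at 3.3° and the arm edges at about 4.6°. The block edge is at 3.5°, so these disagree by about 1°, which I put down to measurement error.
- **Surroundings:** The case, brush, tray, perfume and the two teal blocks look unmoved in the final top view; I compared them by eye only. The arm ended clear, with no contact force.

One slip: a wrong sign on one move left the tool 9 mm off before the pack grasp. I corrected it before going down, and nothing was touched.

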